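# Clamp the bolt spring housing in its vise

## Robot

A 6-joint arm with a two-finger parallel gripper is mounted at the origin on the work surface. World frame = base frame: x ahead of the robot, y to its left, z up, the work surface at z = 0. Lengths are in m, angles in rad, forces in N, time in s.
With the tool pointing down it reaches from about 0.35 to 0.875 m from the base axis. Payload 4.2 kg.
Tool frame: the origin (TCP) lies midway between the tips of the shut fingers; the grasp point (between the pads) lies 19 mm behind it; z points along the fingers, y is the line along which they close (so a half turn about z gives the same grasp; the last joint's range is limited). The gripper opens to 87 mm and grips with 3 to 60 N. Pads are 19 mm wide; open, the fingers measure 117 mm over their backs; the gripper's body (75 mm by 190 mm) begins 51 mm behind the grasp point.
Start: joints at [-0.969, 0.385, 0.008, 0, -1.194, -0.259], TCP at [0.21, -0.589, 0.223] pointing down, gripper open.
Joint ranges: [-3.14, 3.14], [-1.21, 2.06], [-1.07, 1.41], [-3.16, 2.05], [-2.99, -0.16], [-3.1, 3.1]. Speed limits (rad/s): [2.79, 2.79, 3.14, 3.14, 3.14, 3.14].

## Interface

Orientations are given as a unit quaternion [x, y, z, w].
In Python, from station import env gives the robot as it stands.
- The arm moves only by the tool run_rows, called after ">>>" by a JSON object that holds its "api" and its "payload", one argument or row to a line. Schema: {"type":"object","properties":{"increments":{"type":"array","items":{"type":"object","properties":{"trans":{"type":"array","items":{"type":"number"},"minItems":3,"maxItems":3},"rot":{"type":"array","items":{"type":"number"},"minItems":3,"maxItems":3}},"additionalProperties":false},"minItems":1,"maxItems":5},"jaw":{"type":"number"},"only":{"type":"string"},"quiet":{"type":"boolean"},"lines":{"type":"string"}},"required":["increments"],"additionalProperties":false}. increments is a list of rows, 1 to 5 of them, each an object with the fields trans (a list: dx, dy, dz in m), rot (a list: a rotation vector rx, ry, rz in rad); a field left out counts as zero; each row shifts and turns the commanded pose from where the row before left it, along the tool's axes as they then stand; what a row does not reach is not made up. A row lasts 1/12 s, in which the tool goes at most 0.0417 m and 0.125 rad, less where a joint would pass 70% of its speed; a pose out of reach is approached as far as the arm can. jaw is the finger opening in m, set as the call begins (left out keeps the last). The fingers move at their own pace and stop on an object; the grip force is fixed at half the most. Time passes only in rows, so rows that do not move let the fingers close. The tool returns the time, the measured TCP pose, the force, the opening and the grip force at its end. only (a regular expression) keeps the lines of the reply that match it, lines (a string "A,B") keeps lines A to B, and quiet returns only ok. Input that does not fit is refused with a message, and nothing moves.
- env.observe(): the state, without advancing time (a new reading comes with each control period).
- env.get_image(name): name is "scene" or "top"; returns the picture (384x512x3 uint8, red, green, blue); there is no depth.
- env.camera_params(name): a dict with "fov_y" (degrees; the focal length in pixels is half the picture's height over the tangent of half this angle, whatever the lens; pixels are square), "cx", "cy" (the principal point, pixels), "R" (3x3) and "t" (3): a world point X has camera coordinates R X + t. Camera axes: x right, y down, z forward; pixel columns grow to the right and rows downward; lengths in m; the calibration is good to about 2 mm. A picture is of the moment at which its call begins. camera_params takes no time and is no camera call.
- env.job_done(): hands the job in; it is judged then, once.
The state is a dict: "time": time; "joints": joint angles; "qd": joint speeds; "joint_efforts": joint torques, N m; "tcp_pos": TCP position; "tool_rot": TCP orientation; "wrist_force": force on the tool from outside, world axes, zero at the start; "wrist_torque": the same for the moment, N m; "width": finger opening in m; "grasp_force": force on a finger pad.
Only numpy, scipy, OpenCV 4.12 (cv2) and the standard library are available. Lean on these libraries where they do the work, as an engineer would, in place of code of your own. Each camera call takes 0.05 s, during which the arm holds its last target. There are 200 camera calls.

## Task

Two small vises are bolted to the enamel cart top. Wind the crank of the vise that holds the grey steel bolt spring housing clockwise, until its sliding jaw has pushed the housing against the fixed jaw and grips it firmly, then let go. Work by the crank alone, without pushing on the sliding jaw or the housing, and leave the white plastic hinge cover in the other vise lying where it is.

Things in the scene. Friction and masses are not known exactly. Their poses are not given: they have to be found in the camera images.
- crank: Steel crank of the vise holding the housing; flat arm. Origin on its vertical spindle, 72 mm above the cart; x points along the arm to the handle, z up. Clockwise from above closes: 20 mm of jaw travel per rad, about 1.5 to 2 rad in all. Friction takes 4 to 6 N at the handle and keeps it where left; stiff once the housing is gripped: 12 N more grips well. The other vise's crank is alike.
- handle (a point): Mid-height of the crank's handle, 75 mm from the spindle axis and 28 mm above the crank's origin: an upright black sleeve, 22 mm in diameter, 45 mm tall, that spins freely on the arm, so it can be pinched from above and led round without turning the gripper. Apart from the handles nothing on the vises is over 80 mm above the cart.
- jaw: Sliding jaw of that vise: dark steel block 30 mm thick, 90 mm wide, 28 mm high. Origin at the centre of its underside, 22 mm above the cart; x is its sliding direction, towards the fixed jaw; gripping face 15 mm ahead of the origin. The origin lies 79 mm from the spindle axis when fully open, 119 mm when the housing is gripped.
- housing: Bolt spring housing: grey steel block 36 mm along x (the gripped thickness), 50 along y, 30 high, with a barrel of 12 mm radius along y on top (42 mm high in all) and a short bolt nose at its +y end. Origin at the centre of its underside. It stands loose and a little askew on the vise's bed between the jaws, 22 mm above the cart.
- cover: White plastic hinge cover, 30 by 60 mm, 28 mm high, lying loose between the open jaws of the other, identical vise. Origin at the centre of its underside. To be left alone.

How it is judged:
By the outcome, as a careful person would: the job done as asked, in the order asked, and still so for the second after the job is handed in, with the robot touching nothing.
It also fails if it takes over 42 s, if anything falls off the work surface, if the arm or the gripper's body presses on something with over 40 N, if the wrist force passes 120 N, or if a joint passes its speed limit or range.

## Working session

There is one attempt and no reset: what is moved stays moved. The work goes in short steps, Python scripts to look and compute and a tool call to move; the robot and the scene stay as the last step left them, time stands still between calls to the robot, and variables do not carry over. Pictures are saved under pics/ and viewed, at most 10 in all, crops included, and the job is handed in when it is done.

```bash
ls; mkdir -p pics
```

Run:
```python
from station import env
import cv2
for n in("top","scene"):
    cv2.imwrite(f"pics/{n}0.png",env.get_image(n)[:,:,::-1]); p=env.camera_params(n); print(n,p)
s=env.observe();print(s["time"],s["tcp_pos"],s["tool_rot"])
```

```text
pics
station.py
top {'fov_y': 52.11627762694822, 'cx': 259.91287396767893, 'cy': 189.7240026765437, 'R': array([[ 0.01345755, -0.99982361, -0.01310093],
       [-0.99510082, -0.01210827, -0.09812104],
       [ 0.0979451 ,  0.01435721, -0.99508825]]), 't': array([-0.05786397,  0.58541031,  0.74400571])}
scene {'fov_y': 55.47637946767983, 'cx': 258.02948844162825, 'cy': 189.82619480405452, 'R': array([[ 0.81926617,  0.57339564,  0.00451462],
       [ 0.47111017, -0.66859086, -0.57536203],
       [-0.32689165,  0.47350153, -0.8178864 ]]), 't': array([-0.47010916, -0.26658105,  1.09871334])}
0.1 [ 0.20990429 -0.58811444  0.221553  ] [-1.70465063e-01  9.85363213e-01  9.75756571e-04 -2.22394003e-04]
```

View pics/top0.png

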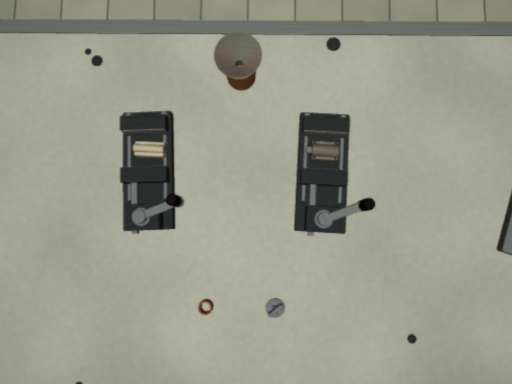

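View pics/scene0.png

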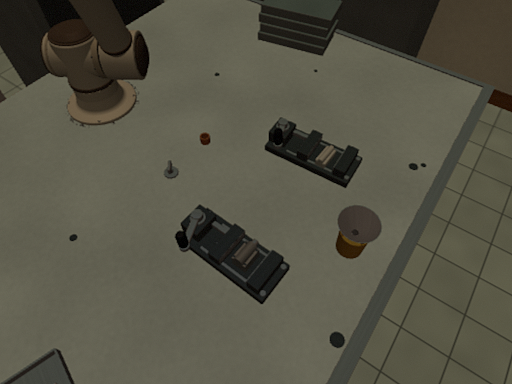

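The top view shows the darker grey housing in the right-hand vise, with its spindle at about (323,219) and black handle at about (368,204). The pale cover is in the left vise. I'll measure the handle and spindle next.

Create h.py:
```python
import numpy as np,cv2
from station import env
def ray(n,u,v):
    p=env.camera_params(n);f=192/np.tan(np.radians(p["fov_y"]/2));R=np.array(p["R"]);t=np.array(p["t"])
    return -R.T@t, R.T@np.array([(u-p["cx"])/f,(v-p["cy"])/f,1])
def onz(n,u,v,z):
    c,d=ray(n,u,v);return c+d*(z-c[2])/d[2]
def two(a,b):
    (c,d),(e,g)=ray("top",*a),ray("scene",*b)
    s=np.linalg.lstsq(np.c_[d,-g],e-c,rcond=None)[0];P,Q=c+d*s[0],e+g*s[1]
    return (P+Q)/2,np.linalg.norm(P-Q)
```

Run:
```python
from h import *
t=cv2.imread("pics/top0.png");s=cv2.imread("pics/scene0.png")
a=cv2.resize(t[100:245,285:385],None,fx=4,fy=4,interpolation=cv2.INTER_CUBIC)
b=cv2.resize(s[195:305,165:300],None,fx=2.96,fy=4*1.32,interpolation=cv2.INTER_CUBIC)
b=cv2.resize(s[195:305,165:265],None,fx=4,fy=4,interpolation=cv2.INTER_CUBIC)
c=np.zeros((580,800,3),np.uint8);c[:,:400]=a;c[:440,400:]=b
cv2.imwrite("pics/z.png",cv2.convertScaleAbs(c,alpha=1.8,beta=20))
print("handle top",onz("top",368,204,.122),"spindle",onz("top",323,219,.075))
```

```text
handle top [ 0.55454363 -0.23744432  0.122     ] spindle [ 0.52907461 -0.16724558  0.075     ]
```

View pics/z.png

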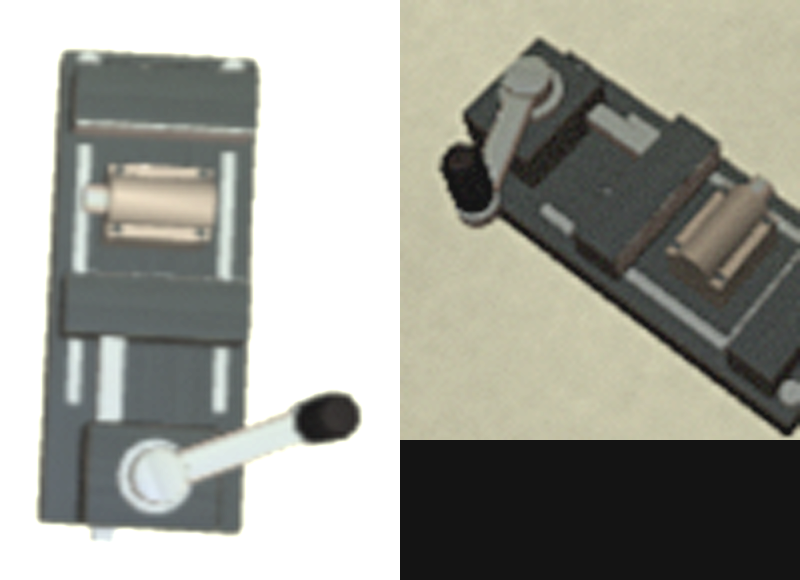

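The zoom confirms it: the right vise holds the housing, with a barrel and a nose at its left end. The handle top is near (368.5,203.5) in the top view and (180.5,234) in the scene view, and the spindle is near (323.75,218).

Run:
```python
from h import *
H=onz("top",368.5,203.5,.122);S=onz("top",323.75,218,.077)
print(H,S,np.hypot(*(H-S)[:2]),np.degrees(np.arctan2(*(H-S)[1::-1])),two((368.5,203.5),(180.5,234)))
# vise long axis: base edges left bottom/top crop
q=lambda x,y,z:onz("top",285+x/4,100+y/4,z)
d=q(66,60,.02)-q(40,520,.02);print("axis deg",np.degrees(np.arctan2(d[1],d[0])))
print("jaw front/back mid", q(160,277,.05),q(155,340,.05))
```

```text
[ 0.55541348 -0.23831054  0.122     ] [ 0.53086264 -0.16832328  0.077     ] 0.07416845995666524 -70.66963198200814 (array([ 0.55603803, -0.23822399,  0.12026412]), np.float64(0.0014713527292173555))
axis deg -2.9772764439754633
jaw front/back mid [ 0.62494585 -0.17495249  0.05      ] [ 0.59452892 -0.17248575  0.05      ]
```

>>> {"api": "run_rows", "payload": {
  "increments": [
    {"rot":[0,0,0.1142]},
    {"rot":[0,0,0.1142]},
    {"rot":[0,0,0.1142]}
  ]
}}

```text
time: 0.35
tcp_pos: [0.21, -0.5883, 0.2219]
tool_rot: [0.003, 1.0, 0.001, -0.0]
wrist_force: [-0.3, 0.1, -0.3]
width: 0.0873
grasp_force: 0.0
```

>>> {"api": "run_rows", "payload": {
  "increments": [
    {"trans":[-0.0288,0.0292,0]},
    {"trans":[-0.0288,0.0292,0]},
    {"trans":[-0.0288,0.0292,0]},
    {"trans":[-0.0288,0.0292,0]},
    {"trans":[-0.0288,0.0292,0]}
  ],
  "jaw": 0.07
}}

```text
time: 0.77
tcp_pos: [0.3548, -0.4409, 0.2221]
tool_rot: [0.0, 1.0, 0.0, -0.0]
wrist_force: [0.8, 0.1, -0.2]
width: 0.0707
grasp_force: 0.0
```

>>> {"api": "run_rows", "payload": {
  "increments": [
    {"trans":[-0.0288,0.0292,0]},
    {"trans":[-0.0288,0.0292,0]},
    {"trans":[-0.0288,0.0292,0]},
    {"trans":[-0.0288,0.0292,0]},
    {"trans":[-0.0288,0.0292,0]}
  ]
}}

```text
time: 1.18
tcp_pos: [0.4989, -0.2947, 0.2223]
tool_rot: [-0.0, 1.0, 0.0, -0.0]
wrist_force: [1.2, -1.7, -0.4]
width: 0.0701
grasp_force: 0.0
```

>>> {"api": "run_rows", "payload": {
  "increments": [
    {"trans":[-0.0288,0.0292,0]},
    {"trans":[-0.0288,0.0292,0]},
    {}
  ]
}}

```text
time: 1.43
tcp_pos: [0.5598, -0.2336, 0.2215]
tool_rot: [-0.003, 1.0, 0.0, 0.0]
wrist_force: [-0.6, -1.0, -0.0]
width: 0.0702
grasp_force: 0.0
```

>>> {"api": "run_rows", "payload": {
  "increments": [
    {"trans":[0.0035,-0.0045,0.034]},
    {"trans":[0,0,0.035]},
    {"trans":[0,0,0.035]},
    {"trans":[0,0,0.02]},
    {"trans":[0,0,0.01]}
  ]
}}

```text
time: 1.85
tcp_pos: [0.5496, -0.242, 0.0844]
tool_rot: [0.0, 1.0, 0.001, -0.004]
wrist_force: [-0.2, 0.3, -0.4]
width: 0.0699
grasp_force: 0.0
```

Run:
```python
from h import *
t=env.get_image("top")[100:245,285:410,::-1];s=env.get_image("scene")[170:315,140:265,::-1]
cv2.imwrite("pics/g.png",cv2.convertScaleAbs(cv2.resize(np.hstack([t,s]),None,fx=3,fy=3),alpha=1.6,beta=20))
```

```text
(no output)
```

View pics/g.png

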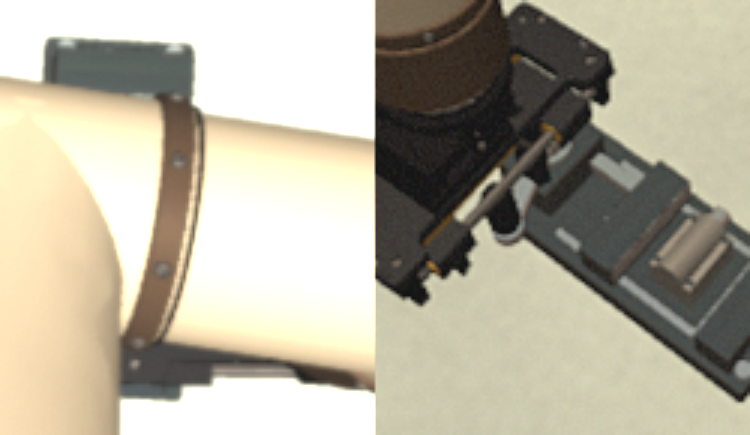

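The scene view shows the handle, at crop (507,205), between the open fingers. I'll correct x slightly and close.

>>> {"api": "run_rows", "payload": {
  "increments": [
    {"trans":[-0.004,0.003,0]},
    {}
  ]
}}

```text
time: 2.12
tcp_pos: [0.5583, -0.2398, 0.0906]
tool_rot: [-0.001, 1.0, -0.001, 0.002]
wrist_force: [0.6, 0.5, 0.1]
width: 0.07
grasp_force: 0.0
```

>>> {"api": "run_rows", "payload": {
  "increments": [
    {},
    {},
    {},
    {}
  ],
  "jaw": 0.012
}}

```text
time: 2.45
tcp_pos: [0.5563, -0.2397, 0.0892]
tool_rot: [-0.0, 1.0, -0.0, 0.001]
wrist_force: [-0.2, -0.0, -0.7]
width: 0.0509
grasp_force: 0.0
```

>>> {"api": "run_rows", "payload": {
  "increments": [
    {},
    {},
    {},
    {},
    {}
  ]
}}

```text
time: 2.87
tcp_pos: [0.5561, -0.2399, 0.0885]
tool_rot: [-0.0, 1.0, -0.0, -0.0]
wrist_force: [0.2, -0.2, -0.1]
width: 0.0211
grasp_force: 30.0
```

>>> {"api": "run_rows", "payload": {
  "increments": [
    {},
    {},
    {}
  ]
}}

```text
time: 3.12
tcp_pos: [0.5561, -0.2398, 0.0885]
tool_rot: [-0.0, 1.0, -0.0, -0.0]
wrist_force: [-0.0, -1.7, -0.6]
width: 0.0213
grasp_force: 30.0
```

Gripped. Next I'll work out the arc rows.

Run:
```python
import numpy as np
S=np.array([.5309,-.1683]);a0=np.arctan2(-.0715,.0252)
a=a0-.2*np.arange(13);P=S+.0755*np.c_[np.cos(a),np.sin(a)]
for i in range(12):print(i,np.round((P[i+1]-P[i])*[-1,1],4),np.round(P[i+1],4))
```

```text
0 [ 0.0146 -0.0036] [ 0.5413 -0.2431]
1 [ 0.0151 -0.0006] [ 0.5263 -0.2437]
2 [0.0149 0.0024] [ 0.5114 -0.2412]
3 [0.0141 0.0053] [ 0.4973 -0.2359]
4 [0.0128 0.008 ] [ 0.4845 -0.2279]
5 [0.0109 0.0104] [ 0.4736 -0.2175]
6 [0.0086 0.0124] [ 0.465  -0.2051]
7 [0.006  0.0138] [ 0.459  -0.1913]
8 [0.0031 0.0147] [ 0.4559 -0.1766]
9 [0.0001 0.0151] [ 0.4557 -0.1615]
10 [-0.0029  0.0148] [ 0.4586 -0.1467]
11 [-0.0057  0.0139] [ 0.4643 -0.1327]
```

>>> {"api": "run_rows", "payload": {
  "increments": [
    {"trans":[0.0146,-0.0036,0]},
    {"trans":[0.0151,-0.0006,0]},
    {}
  ]
}}

```text
time: 3.37
tcp_pos: [0.5279, -0.2443, 0.0886]
tool_rot: [-0.0, 1.0, -0.001, 0.003]
wrist_force: [3.6, -3.6, -4.6]
width: 0.0212
grasp_force: 30.0
```

>>> {"api": "run_rows", "payload": {
  "increments": [
    {"trans":[0.0149,0.0024,0]},
    {"trans":[0.0141,0.0053,0]},
    {}
  ]
}}

```text
time: 3.62
tcp_pos: [0.4979, -0.2369, 0.0886]
tool_rot: [-0.0, 1.0, -0.001, 0.002]
wrist_force: [2.4, -4.2, -5.0]
width: 0.0213
grasp_force: 30.0
```

Tracking well at the expected force, so I'll continue.

>>> {"api": "run_rows", "payload": {
  "increments": [
    {"trans":[0.0128,0.0080,0]},
    {"trans":[0.0109,0.0104,0]},
    {}
  ]
}}

```text
time: 3.87
tcp_pos: [0.4734, -0.2181, 0.0886]
tool_rot: [-0.0, 1.0, -0.001, 0.001]
wrist_force: [0.4, -3.9, -3.7]
width: 0.0211
grasp_force: 30.0
```

>>> {"api": "run_rows", "payload": {
  "increments": [
    {"trans":[0.0086,0.0124,0]},
    {"trans":[0.006,0.0138,0]},
    {},
    {}
  ]
}}

```text
time: 4.2
tcp_pos: [0.4587, -0.1914, 0.0885]
tool_rot: [-0.0, 1.0, 0.0, -0.001]
wrist_force: [-1.1, -1.2, -0.4]
width: 0.021
grasp_force: 30.0
```

>>> {"api": "run_rows", "payload": {
  "increments": [
    {"trans":[0.0018,0.0073,0]},
    {"trans":[0.0012,0.0074,0]},
    {},
    {}
  ]
}}

```text
time: 4.53
tcp_pos: [0.4558, -0.1769, 0.0885]
tool_rot: [-0.0, 1.0, 0.0, -0.001]
wrist_force: [-1.7, -1.6, 0.0]
width: 0.0208
grasp_force: 30.0
```

>>> {"api": "run_rows", "payload": {
  "increments": [
    {"trans":[0.0003,0.0075,0]},
    {},
    {}
  ]
}}

```text
time: 4.78
tcp_pos: [0.4555, -0.1719, 0.0886]
tool_rot: [-0.001, 1.0, -0.002, -0.001]
wrist_force: [-0.3, -15.5, -4.0]
width: 0.0207
grasp_force: 30.0
```

>>> {"api": "run_rows", "payload": {
  "increments": [
    {"trans":[0,0.004,0]},
    {},
    {}
  ]
}}

```text
time: 5.03
tcp_pos: [0.4555, -0.1708, 0.0887]
tool_rot: [-0.001, 1.0, -0.004, -0.001]
wrist_force: [-0.5, -31.8, -7.6]
width: 0.0211
grasp_force: 30.0
```

The jaw has stopped hard with about 32 N at the handle. I'll ease off a little, open, lift and look.

>>> {"api": "run_rows", "payload": {
  "increments": [
    {"trans":[0,-0.003,0]},
    {}
  ]
}}

```text
time: 5.2
tcp_pos: [0.4555, -0.172, 0.0887]
tool_rot: [0.0, 1.0, -0.002, -0.001]
wrist_force: [-0.2, -19.6, -3.8]
width: 0.0206
grasp_force: 30.0
```

>>> {"api": "run_rows", "payload": {
  "increments": [
    {},
    {},
    {},
    {},
    {}
  ],
  "jaw": 0.07
}}

```text
time: 5.62
tcp_pos: [0.4563, -0.1679, 0.0887]
tool_rot: [-0.0, 1.0, 0.0, 0.0]
wrist_force: [0.7, -0.1, 0.3]
width: 0.0466
grasp_force: 0.0
```

>>> {"api": "run_rows", "payload": {
  "increments": [
    {},
    {},
    {}
  ]
}}

```text
time: 5.87
tcp_pos: [0.456, -0.1681, 0.0886]
tool_rot: [-0.0, 1.0, 0.0, 0.0]
wrist_force: [0.3, -0.0, -0.5]
width: 0.0654
grasp_force: 0.0
```

>>> {"api": "run_rows", "payload": {
  "increments": [
    {"trans":[0,0,-0.02]},
    {"trans":[0,0,-0.035]},
    {"trans":[0,0,-0.035]},
    {"trans":[0,0,-0.035]},
    {}
  ]
}}

```text
time: 6.28
tcp_pos: [0.46, -0.1692, 0.2211]
tool_rot: [-0.001, 1.0, -0.002, 0.007]
wrist_force: [1.1, 0.3, 0.0]
width: 0.07
grasp_force: 0.0
```

>>> {"api": "run_rows", "payload": {
  "increments": [
    {"trans":[0.015,-0.038,0]},
    {"trans":[0.015,-0.038,0]},
    {"trans":[0.015,-0.038,0]},
    {"trans":[0.015,-0.038,0]},
    {"trans":[0.015,-0.038,0]}
  ]
}}

```text
time: 6.7
tcp_pos: [0.38, -0.3597, 0.2136]
tool_rot: [-0.001, 1.0, -0.0, 0.0]
wrist_force: [0.9, -0.2, 0.6]
width: 0.07
grasp_force: 0.0
```

>>> {"api": "run_rows", "payload": {
  "increments": [
    {"trans":[0.0,-0.04,0]},
    {"trans":[0.0,-0.04,0]},
    {}
  ]
}}

```text
time: 6.95
tcp_pos: [0.3805, -0.4439, 0.2123]
tool_rot: [0.002, 1.0, -0.001, -0.0]
wrist_force: [-0.1, -0.2, -0.4]
width: 0.0698
grasp_force: 0.0
```

Run:
```python
from h import *
t=env.get_image("top")[90:250,110:385,::-1];s=env.get_image("scene")[110:310,165:370,::-1]
t=cv2.resize(t,None,fx=1.6,fy=1.6);s=cv2.resize(s,None,fx=1.6,fy=1.6)
T=env.get_image("top")[90:250,285:385,::-1];T=cv2.resize(T,None,fx=3.7,fy=3.7)
S=env.get_image("scene")[190:310,165:300,::-1];S=cv2.resize(S,None,fx=3,fy=3)
c=np.zeros((600,800,3),np.uint8)
for im,x,y in((T,0,0),(S,380,0)):c[y:y+im.shape[0],x:x+im.shape[1]]=im
k=cv2.resize(t,(340,198));c[395:593,380:720]=k
cv2.imwrite("pics/e.png",cv2.convertScaleAbs(c,alpha=1.6,beta=20))
```

```text
(no output)
```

View pics/e.png

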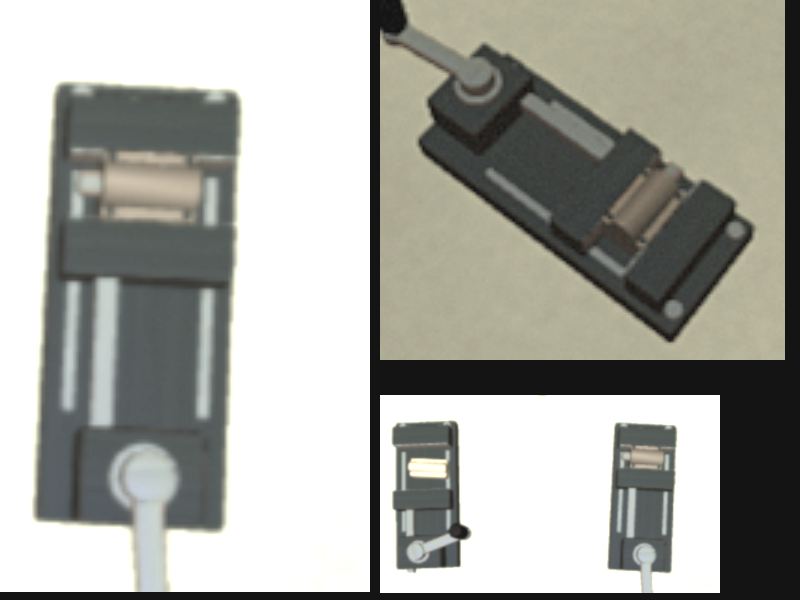

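The picture shows the housing clamped, with the jaw front at crop row 221 and the fixed jaw at row 152. The other vise is untouched. I'll check the jaw position, then hand in.

Run:
```python
from h import *
q=lambda x,y,z:onz("top",285+x/3.7,90+y/3.7,z)
print("jaw origin from spindle",(q(148,221,.05)+q(146,275,.05))[0]/2-.5309, "gap",q(148,152,.05)[0]-q(148,221,.05)[0])
print(env.job_done())
```

```text
jaw origin from spindle 0.11781610934056419 gap 0.036654639545068646
the job is handed in; nothing more can be done
None
```

I wound the housing vise's crank clockwise by about 1.9 rad, until the jaw stopped hard on the housing with about 32 N at the handle. I then let go and moved clear. The jaw measured about 118 mm from the spindle, against 119 mm expected when gripped; the other vise and its cover were left alone, and I handed the job in after about 7 s of robot time.

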